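# Clear the panel nest and slide the play panel home

### The job

The orange scraper was left in the pocket of the blue nest: slide it blade first into the slot of the green-topped rack until its handle meets the cover. Then slide the wooden play panel along the nest's deck into the pocket, tongue first and without lifting it, until it lies flat and square on the pocket floor. Leave the glue bottle, tape roll and red hold where they are.

Things in the scene. Friction and masses are not known exactly. Their poses are not given: they have to be found in the camera images.
- nest: Fixed blue nest, 210 (x) x 340 (y) mm; origin at its underside centre, on the bench. Slick deck, top z 20 mm; staging deck y -170..20, x -105..105. Pocket 8 mm deep (white floor z 12), upright walls: rectangle x -83..83, y 20..116, plus tongue recess x -53..53, y 116..146. A toggle clamp 85 mm high stands on an ear at x -190..-105, y 45..95.
- nest_seat (a point): Point on the pocket floor (nest frame x 0, y 68, z 12 mm) where the panel's origin lies when seated centrally; axes as the nest's.
- panel: Loose wooden panel with flat coloured inlays, 12 mm thick, 0.14-0.28 kg: rectangle 160 (x) x 90 (y) mm with a tongue x -50..50, y 45..75 mm. Origin at the centre of the rectangle's underside. Starts on the staging deck, within 0.4 rad of the nest's yaw, tongue to the pocket. Seated it has 3 mm play all round, stands 4 mm above the deck.
- scraper: Loose scraper, 120 mm long along x, 0.13 kg, flat in the pocket at the start; origin at mid-length on its underside. Steel blade 50 x 50 x 4 mm at x 10..60 mm; orange and black handle at x -60..10 mm, 22 mm wide (y), 26 mm high (z 0..26).
- scraper_shoulder (a point): Foot of the handle's front face on the scraper (scraper frame x 10, y 0, z 0 mm); axes as the scraper's.
- rack: Fixed scraper rack, 130 (x) x 90 (y) x 51 mm; origin at its underside centre. Plywood shelf, top z 30 mm; green cover over x 5..65. Under the cover a level slot open to -x at x 5: y -32..32, z 30..41, 54 mm deep. The bare shelf in front (x -65..5) carries the handle. Stands left or right of the nest.
- rack_mouth (a point): Middle of the slot's lower front edge (rack frame x 5, y 0, z 30 mm); axes as the rack's, x into the slot.
- carton: Fixed open carton with coloured parts, 130 x 110 x 60 mm, origin at the centre of its underside; on the other side of the nest from the rack. Not part of the job.
- glue: Loose white glue bottle with a red cap, 52 mm across, 130 mm high, origin at the centre of its underside. Leave alone.
- tape: Loose amber tape roll lying flat, 90 mm across, 30 mm high, origin at the centre of its underside. Leave alone.
- hold: Loose red plastic hold lying flat, 88 x 44 x 25 mm, long along x, origin at the centre of its underside. Leave alone.

How it is judged:
On the way, in this order (a step that is already met when the one before it is completed fails the run):
1. the scraper lies in the rack's slot, handle against the cover to within 6 mm (x of scraper_shoulder in the frame of rack_mouth above -0.006 m and y of scraper_shoulder in the frame of rack_mouth between -0.009 and 0.009 m and z of scraper_shoulder in the frame of rack_mouth between -0.005 and 0.005 m and angle between the x axis of scraper and the x axis of rack, either way round below 0.2 rad and angle between scraper's own z axis and vertical below 0.12 rad), for 0.2 s.
2. the panel lies flat and square on the pocket floor (x of panel in the frame of nest_seat between -0.0045 and 0.0045 m and y of panel in the frame of nest_seat between -0.0045 and 0.0045 m and z of panel in the frame of nest_seat between -0.0025 and 0.0025 m and angle between panel's own z axis and vertical below 0.03 rad and angle between the x axis of panel and the x axis of nest, either way round below 0.05 rad), for 0.2 s.
At the end, for the whole second after the job is handed in: Scraper lies in the slot on the shelf: handle front within 6 mm of the cover, 9 mm of mid-slot, 0.2 rad straight. Panel lies on the pocket floor: within 4.5 mm of central, 2.5 mm in height, 0.03 rad level, 0.05 rad square. Both at rest (all of step 1 and all of step 2 and linear speed of each of panel, scraper below 0.01 m/s); the robot touches nothing.
It fails at once if the panel is lifted (its origin more than 30 mm above the deck) (z of panel in the frame of nest above 0.05 m).
It fails at once if the glue bottle is moved more than 15 mm or tipped over (distance of glue from where it was at the start of the episode above 0.015 m or angle between glue's own z axis and vertical above 0.3 rad).
It fails at once if the tape roll is moved more than 15 mm or tipped over (distance of tape from where it was at the start of the episode above 0.015 m or angle between tape's own z axis and vertical above 0.3 rad).
It fails at once if the red hold is moved more than 15 mm or tipped over (distance of hold from where it was at the start of the episode above 0.015 m or angle between hold's own z axis and vertical above 0.3 rad).
It also fails if it takes over 72 s, if anything falls off the work surface, if the arm or the gripper's body presses on something with over 40 N, if the wrist force passes 120 N, or if a joint passes its speed limit or range.

### The arm

A 6-joint arm with a two-finger parallel gripper is mounted at the origin on the work surface. World frame = base frame: x ahead of the robot, y to its left, z up, the work surface at z = 0. Lengths are in m, angles in rad, forces in N, time in s.
With the tool pointing down it reaches from about 0.375 to 0.9 m from the base axis. Payload 3.1 kg.
Tool frame: the origin (TCP) lies where the fingers leave the gripper's body, on its centre line; the fingertips stand 70 mm ahead of it and the grasp point (between the pads) lies 51 mm ahead of it (robot.tip_reach is the distance from the TCP to the fingertips, in m); z points along the fingers, y is the line along which they close (so a half turn about z gives the same grasp; the last joint's range is limited). The gripper opens to 87 mm and grips with 3 to 60 N. Pads are 19 mm wide; open, the fingers measure 117 mm over their backs; the gripper's body (75 mm by 190 mm) begins 51 mm behind the grasp point.
Start: joints at [1.109, 0.527, 1.433, -0, 1.181, -0.178], TCP at [0.174, 0.6, 0.292] pointing down, gripper open.
Joint ranges: [-3.08, 3.08], [-0.75, 2.2], [0.22, 2.44], [-1.43, 4.57], [0, 2.65], [-2.85, 2.85]. Speed limits (rad/s): [2.79, 2.79, 3.14, 3.14, 3.14, 3.14].

### API

Orientations are given as a unit quaternion [x, y, z, w].
In Python, from rig import robot gives the robot as it stands.
- The arm moves only by the tool carry_out, never from a script. Its argument "rows" is a list that holds one entry, the list of rows, each a list of 6 numbers: the shift along the tool's x, y, z in mm, then the turn, a rotation vector about the tool's x, y, z in units of 8 degrees (1.0 is 8 degrees). A call has 1 to 20 rows; each row is the pose to reach, as a shift and turn from the pose commanded when the call began, along the tool's axes at that moment; what a row does not reach only later rows make up. A row lasts 1/10 s, in which the tool goes at most 50 mm and 8.59 degrees, less where a joint would pass 70% of its speed; a pose out of reach is approached as far as the arm can. A call with a gripper value outside its range is refused whole. "fingers" is the opening, from 0 (shut) to 1 (fully open), set as the call begins (left out, the last holds). The fingers move at their own pace and stop on an object; "grip_force" is the grip in N (left out, the last holds). Time passes only in rows, so rows that repeat a pose let the fingers close. It gives the time, the measured TCP pose, the force and the opening at its end, in the units of the state.
- robot.get_obs(): the state, without advancing time (a new reading comes with each control period).
- robot.camera(name): name is "side" or "top" or "wrist"; returns a dict with "color" (400x640x3 uint8, red, green, blue), "depth" (400x640 float32, m along the optical axis (not along the pixel's ray), 0 where there is no reading), "K" (3x3 intrinsics, pixels), "camera_from_world" (4x4, takes a point from world to camera coordinates). Camera axes: x right, y down, z forward; pixel columns grow to the right and rows downward; lengths in m; the calibration is good to about 2 mm. A picture is of the moment at which its call begins.
- robot.hand_in(): hands the job in, once; it reports no verdict.
The state is a dict: "time": time; "q": joint angles; "joint_velocities": joint speeds; "joint_torque": joint torques, N m; "position": TCP position; "tool_rot": TCP orientation; "ft_force": force on the tool from outside, world axes, zero at the start; "moment": the same for the moment, N m; "grip_width": finger opening in m.
Only numpy, scipy, OpenCV 4.12 (cv2) and the standard library are available. Lean on these libraries where they do the work, as an engineer would, in place of code of your own. Each camera call takes 0.05 s, during which the arm holds its last target. There are 200 camera calls.

## Working session

There is one attempt and no reset: what is moved stays moved. The work goes in short steps, Python scripts to look and compute and a tool call to move; the robot and the scene stay as the last step left them, time stands still between calls to the robot, and variables do not carry over. Pictures are saved under pics/ and viewed, on a budget of 10 in all, crops included, one or two more only if the job needs it, and the job is handed in when it is done.

Besides the shell and the picture viewer there is one more tool, called after "Call:" as name(argument=value, ...), one argument or row to a line, values as JSON. carry_out: Moves the arm, as the interface text tells. Its arguments: {"type":"object","properties":{"rows":{"type":"array"},"fingers":{"type":"number"},"grip_force":{"type":"number"}},"required":["rows"]}

```bash
mkdir -p pics; ls
python3 - <<'E'
from rig import robot
import cv2,numpy as np
o=robot.get_obs();print(o)
for n in("top","side"):
    c=robot.camera(n);np.savez(n+"0.npz",**c);cv2.imwrite(f"pics/{n}0.png",c["color"][...,::-1]);print(n,c["K"],c["camera_from_world"])
E
```

```text
pics
{'time': 0.0, 'q': array([ 1.10950028e+00,  5.28422024e-01,  1.43394714e+00, -4.08603706e-05,
        1.18142248e+00, -1.78506785e-01]), 'joint_velocities': array([-0.00105718,  0.00057993,  0.0007373 , -0.00024181,  0.00045309,
       -0.0023612 ]), 'joint_torque': array([-1.18197135e-03, -4.40045357e+01, -1.76589882e+01,  6.33806898e-02,
        5.83236536e-02, -1.63549607e-04]), 'position': array([0.17410337, 0.59962055, 0.29128435]), 'tool_rot': array([ 1.40916181e-01,  9.90020919e-01, -1.04965812e-03, -3.27828653e-04]), 'ft_force': array([ 0.41437794, -0.23301852, -0.24470746]), 'moment': array([0.03171767, 0.00461103, 0.02279328]), 'grip_width': 0.08704288006362587}
top [[480.55015303   0.         320.05670958]
 [  0.         480.55015303 199.45477353]
 [  0.           0.           1.        ]] [[-0.02372555 -0.99971471  0.00275501  0.00266481]
 [-0.99395051  0.02329298 -0.10733039  0.58417888]
 [ 0.1072356  -0.00528482 -0.99421959  1.38930969]
 [ 0.          0.          0.          1.        ]]
side [[519.26170301   0.         322.34037641]
 [  0.         519.26170301 205.75529807]
 [  0.           0.           1.        ]] [[ 0.67761419 -0.73503051 -0.02385684 -0.38123616]
 [-0.46286159 -0.40104771 -0.79051874  0.31126   ]
 [ 0.57148767  0.54670913 -0.61197301  1.01587067]
 [ 0.          0.          0.          1.        ]]
```

View pics/top0.png

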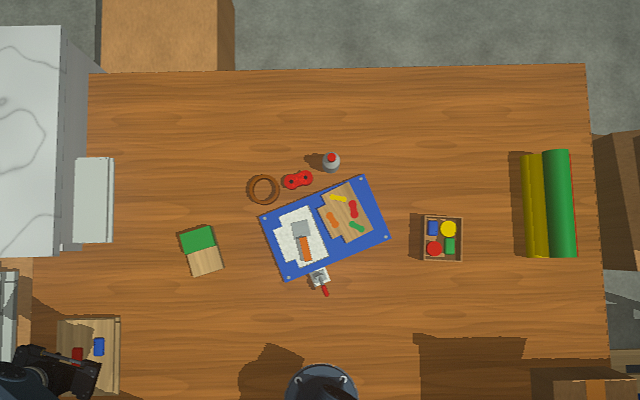

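View pics/side0.png

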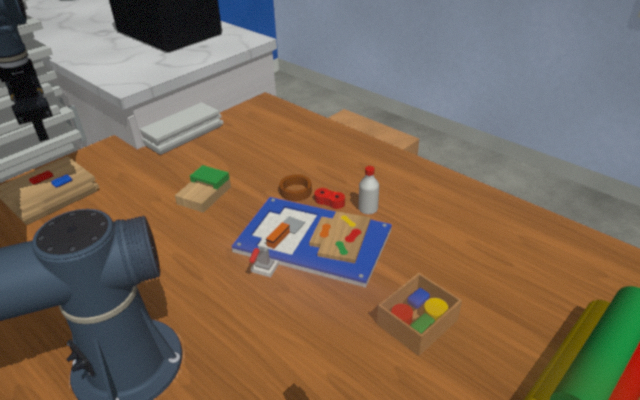

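The top view shows the nest around (323,228), with the pocket on its left. The scraper is at (303,238), blade up. The panel is at (345,212), and the rack at (200,250) has its green cover pointing up/away. The clamp is at (320,280), with tape, hold and glue above the nest. The side view agrees. Next I'll take coarse poses.

```bash
cat > h.py <<'E'
import numpy as np,cv2
from scipy.spatial.transform import Rotation as R
def cast(c,uv,z):
    T=c["camera_from_world"];Ri=T[:3,:3].T;o=-Ri@T[:3,3]
    uv=np.asarray(uv,float).reshape(-1,2)
    d=np.c_[uv,np.ones(len(uv))]@np.linalg.inv(c["K"]).T@Ri.T
    return o+d*((z-o[2])/d[:,2])[:,None]
def proj(c,p):
    p=np.asarray(p,float).reshape(-1,3);T=c["camera_from_world"]
    q=(p@T[:3,:3].T+T[:3,3])@c["K"].T
    return q[:,:2]/q[:,2:]
def mask(c,lo,hi,box=None):
    h=cv2.cvtColor(np.ascontiguousarray(c["color"]),cv2.COLOR_RGB2HSV)
    m=cv2.inRange(h,np.array(lo),np.array(hi))
    if box is not None:
        k=np.zeros_like(m);k[box[1]:box[3],box[0]:box[2]]=255;m&=k
    return m
def big(m):
    cs,_=cv2.findContours(m,cv2.RETR_EXTERNAL,cv2.CHAIN_APPROX_NONE)
    return max(cs,key=cv2.contourArea)
def rect(c,m,z):
    "min-area rectangle in the world plane z: centre, corners (mm)"
    p=cast(c,big(m),z)[:,:2]
    r=cv2.minAreaRect((p*1000).astype(np.float32))
    return r,cv2.boxPoints(r)
def move(obs,pos,yaw):
    "shift (mm) in tool axes and turn (8 deg units) from obs to tool-down pose: tool z down, tool x at yaw"
    Rt=R.from_quat(obs["tool_rot"])
    G=R.from_matrix(np.c_[[np.cos(yaw),np.sin(yaw),0],[np.sin(yaw),-np.cos(yaw),0],[0,0,-1]])
    return Rt.inv().apply(np.array(pos)-obs["position"])*1000,(Rt.inv()*G).as_rotvec()/np.radians(8)
E
python3 - <<'E'
from h import *
c=dict(np.load("top0.npz"))
for n,lo,hi,box,z in(("nest",(105,130,60),(125,255,255),(240,160,400,300),.02),("rackgreen",(50,100,50),(80,255,255),(160,210,230,270),.051),
 ("handle",(5,180,120),(14,255,255),(290,230,318,265),.038),("blade",(0,0,90),(180,40,190),(285,215,320,240),.016),("carton",(0,0,0),(1,1,1),None,.06)):
    if n=="carton":continue
    m=mask(c,lo,hi,box);r,b=rect(c,m,z);print(n,r,b.round().tolist())
o=np.load;R0=R.from_quat([1.40916181e-01,9.90020919e-01,0,0]).as_matrix();print(R0)
for n,uv,z in(("tape",(264,190),.03),("hold",(297,180),.025),("glue",(331,162),.12),("pn",(345,212),.03)):print(n,cast(c,uv,z))
from rig import robot
w=robot.camera("wrist");print(w["K"],np.linalg.inv(w["camera_from_world"]))
E
```

```text
nest ((502.5773010253906, -22.825515747070312), (209.2017364501953, 338.5621643066406), 21.138521194458008) [[344.0, 97.0], [466.0, -218.0], [661.0, -143.0], [539.0, 173.0]]
rackgreen ((474.219482421875, 346.6251220703125), (59.78356170654297, 91.89360809326172), 15.624189376831055) [[433.0, 383.0], [458.0, 294.0], [515.0, 310.0], [491.0, 399.0]]
handle ((440.6146240234375, 36.10292053222656), (68.20266723632812, 18.27818489074707), 12.16736125946045) [[405.0, 38.0], [409.0, 20.0], [476.0, 34.0], [472.0, 52.0]]
blade ((498.323974609375, 50.281192779541016), (53.2851676940918, 53.233394622802734), 12.817534446716309) [[466.0, 70.0], [478.0, 18.0], [530.0, 30.0], [518.0, 82.0]]
[[-0.96028521  0.27902027  0.        ]
 [ 0.27902027  0.96028521  0.        ]
 [ 0.          0.         -1.        ]]
tape [[0.61631503 0.15436871 0.03      ]]
hold [[0.64473157 0.05622236 0.025     ]]
glue [[ 0.67906867 -0.04371294  0.12      ]]
pn [[ 0.54527613 -0.08383643  0.03      ]]
[[322.16689888   0.         323.4778511 ]
 [  0.         322.16689888 197.36488365]
 [  0.           0.           1.        ]] [[ 0.27859056  0.92408886  0.26162394  0.10259199]
 [ 0.96040627 -0.2672978  -0.07856009  0.62002807]
 [-0.002665    0.27315137 -0.96196737  0.38354337]
 [ 0.          0.          0.          1.        ]]
```

Run:
```python
from h import *
from rig import robot
o=robot.get_obs()
a=np.radians
for p,y in(((.44,.338,.25),195.6),((.45,.02,.25),196)):print(*[x.round(1) for x in move(o,p,a(y))])
```

```text
[-328.3 -177.1   41.7] [-0. -0. -4.]
[-426.6 -479.7   42.2] [-0. -0. -4.]
```

Call:
carry_out(
  rows=[
    [[-328,-177,42,0,0,-4],[-328,-177,42,0,0,-4],[-328,-177,42,0,0,-4],[-328,-177,42,0,0,-4],[-328,-177,42,0,0,-4],[-328,-177,42,0,0,-4],[-328,-177,42,0,0,-4],[-328,-177,42,0,0,-4],[-328,-177,42,0,0,-4],[-328,-177,42,0,0,-4],[-328,-177,42,0,0,-4],[-328,-177,42,0,0,-4]],
  ],
  fingers=0.55,
)

```text
time: 1.35
position: [0.4388, 0.3396, 0.2503]
tool_rot: [-0.138, 0.99, 0.0, -0.0]
ft_force: [-0.4, -0.0, 0.3]
grip_width: 0.0478
```

Run:
```python
from h import *
from rig import robot
o=robot.get_obs();print(o["time"],o["position"],o["q"].round(2))
c=robot.camera("wrist");np.savez("w1.npz",**c)
cv2.imwrite("pics/w1.png",c["color"][...,::-1])
m=mask(c,(50,100,50),(80,255,255));r,b=rect(c,m,.051);print(r,b.round(1).tolist())
print(*[x.round(1) for x in move(o,(.45,.02,.25),np.radians(196))])
```

```text
1.35 [0.4388383  0.33959623 0.25032149] [ 0.46  0.49  1.65  0.    1.   -1.39]
((470.6782531738281, 346.4522705078125), (63.304447174072266, 89.53579711914062), 16.183380126953125) [[427.79998779296875, 380.6000061035156], [452.79998779296875, 294.6000061035156], [513.5999755859375, 312.29998779296875], [488.6000061035156, 398.29998779296875]]
[ 7.690e+01 -3.104e+02  3.000e-01] [ 0. -0. -0.]
```

View pics/w1.png

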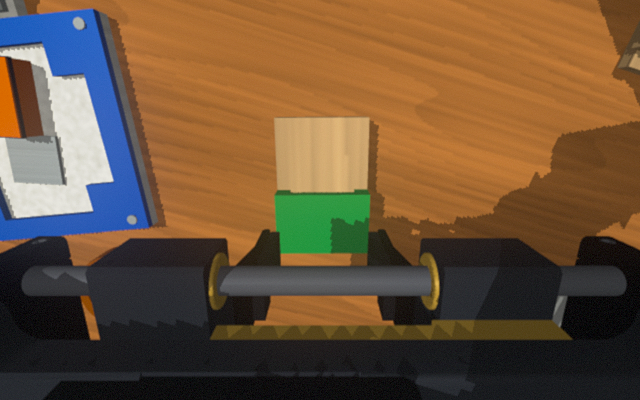

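The wrist view shows the rack clear and empty: shelf at (275–370, 117–190), green cover below it. Now over to the nest.

Call:
carry_out(
  rows=[
    [[77,-310,0,0,0,0],[77,-310,0,0,0,0],[77,-310,0,0,0,0],[77,-310,0,0,0,0],[77,-310,0,0,0,0],[77,-310,0,0,0,0],[77,-310,0,0,0,0],[77,-310,0,0,0,0],[77,-310,0,0,0,0]],
  ],
)

```text
time: 2.3
position: [0.45, 0.0201, 0.2504]
tool_rot: [-0.137, 0.991, 0.0, 0.0]
ft_force: [0.2, -0.1, -0.0]
grip_width: 0.0476
```

Run:
```python
from h import *
from rig import robot
c=dict(np.load("w1.npz"));P=cast(c,[(274.5,117),(370,117)],.03);print("shelf edge",P,P.mean(0))
o=robot.get_obs();print(o["time"],o["position"],o["q"].round(2))
c=robot.camera("wrist");np.savez("w2.npz",**c)
cv2.imwrite("pics/w2.png",c["color"][...,::-1])
```

```text
shelf edge [[0.38941806 0.27655725 0.03      ]
 [0.36472459 0.36302755 0.03      ]] [0.37707133 0.3197924  0.03      ]
2.3 [0.45004639 0.02005986 0.25040149] [-0.2   0.36  1.9   0.    0.88 -2.05]
```

View pics/w2.png

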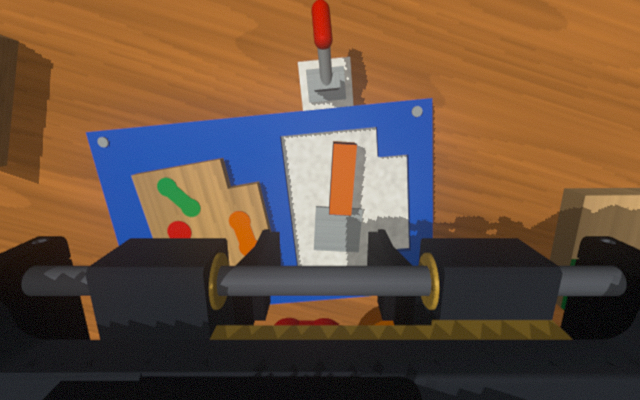

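The scraper's handle is at (343,178), with its blade at (337,228), lying in the pocket. The panel is at left (205,200).

Run:
```python
from h import *
from rig import robot
c=dict(np.load("w2.npz"))
m=mask(c,(5,180,150),(14,255,255),(310,130,380,225));r,b=rect(c,m,.038);print(r,b.round(1).tolist(),m.sum()//255)
m=mask(c,(0,0,90),(180,40,190),(312,206,361,252));r2,b2=rect(c,m,.016);print(r2,b2.round(1).tolist())
o=robot.get_obs()
def sc(x,y=0):
    a=np.radians(12.5);return x*np.cos(a),x*np.sin(a)
for nm,t in(("A",r),):
    print(move(o,(t[0][0]/1000+.010*.976,t[0][1]/1000+.01*.216,.12),np.radians(180+12.5)))
```

```text
((439.8648681640625, 34.98225784301758), (68.82589721679688, 20.938648223876953), 12.694952964782715) [[404.0, 37.599998474121094], [408.6000061035156, 17.200000762939453], [475.70001220703125, 32.29999923706055], [471.1000061035156, 52.79999923706055]] 1506
((497.70428466796875, 48.18691635131836), (52.126930236816406, 50.84832000732422), 15.820137977600098) [[465.70001220703125, 65.5], [479.6000061035156, 16.600000381469727], [529.7000122070312, 30.799999237060547], [515.7999877929688, 79.80000305175781]]
(array([ -4.22068057,  15.92544347, 130.32702059]), array([ 0.00401392, -0.00050696,  0.42061433]))
```

Call:
carry_out(
  rows=[
    [[-4,16,45,0,0,0.4],[-4,16,90,0,0,0.4],[-4,16,120,0,0,0.4],[-4,16,140,0,0,0.4],[-4,16,155,0,0,0.4],[-4,16,164,0,0,0.4],[-4,16,164,0,0,0.4],[-4,16,164,0,0,0.4]],
  ],
)

```text
time: 3.15
position: [0.4499, 0.0366, 0.0866]
tool_rot: [-0.11, 0.994, -0.0, 0.0]
ft_force: [0.1, -0.0, 0.5]
grip_width: 0.0479
```

Call:
carry_out(
  rows=[
    [[0,0,0,0,0,0],[0,0,0,0,0,0],[0,0,0,0,0,0],[0,0,0,0,0,0],[0,0,0,0,0,0],[0,0,0,0,0,0]],
  ],
  fingers=0,
  grip_force=30,
)

```text
time: 3.75
position: [0.4498, 0.0358, 0.0866]
tool_rot: [-0.11, 0.994, -0.0, 0.0]
ft_force: [-1.3, 0.5, 4.7]
grip_width: 0.0214
```

Run:
```python
from h import *
from rig import robot
o=robot.get_obs();u=np.array([np.cos(np.radians(16)),np.sin(np.radians(16))])
p=np.array([.4443,.3388])-.087*u;print(move(o,(*p,.130),np.radians(196)))
```

```text
(array([ 26.23491142, 291.7227739 , -43.45141935]), array([-0.00149548,  0.0037421 , -0.42743605]))
```

Call:
carry_out(
  rows=[
    [[0,0,-15,0,0,0],[0,0,-40,0,0,0],[0,0,-70,0,0,0],[0,0,-70,0,0,0],[0,0,-70,0,0,0]],
  ],
)

```text
time: 4.25
position: [0.4498, 0.0358, 0.1563]
tool_rot: [-0.11, 0.994, -0.0, 0.001]
ft_force: [-0.4, 0.1, -1.6]
grip_width: 0.0217
```

Call:
carry_out(
  rows=[
    [[3,30,0,0,0,-0.05],[6,65,0,0,0,-0.1],[9,105,0,0,0,-0.15],[13,145,0,0,0,-0.2],[17,185,0,0,0,-0.25],[20,225,0,0,0,-0.3],[23,262,0,0,0,-0.4],[26,285,0,0,0,-0.43],[26,292,10,0,0,-0.43],[26,292,26,0,0,-0.43],[26,292,26,0,0,-0.43],[26,292,26,0,0,-0.43]],
  ],
)

```text
time: 5.45
position: [0.3602, 0.3142, 0.129]
tool_rot: [-0.139, 0.99, -0.001, -0.002]
ft_force: [-0.4, -0.6, -1.1]
grip_width: 0.0222
```

Run:
```python
from h import *
from rig import robot
o=robot.get_obs();print(o["time"],o["position"])
c=robot.camera("wrist");s=robot.camera("side");t=robot.camera("top")
np.savez("w3.npz",**c);np.savez("s3.npz",**s);np.savez("t3.npz",**t)
a=c["color"];b=cv2.resize(s["color"][130:260,110:310],None,fx=2,fy=2)
im=np.zeros((400+260,800,3),np.uint8)
im[:400,:640]=a;im[400:660,:400]=b;b=cv2.resize(t["color"][190:320,150:350],None,fx=2,fy=2);im[400:660,400:800]=b
im=im[60:];cv2.imwrite("pics/c3.png",im[...,::-1])
```

```text
5.45 [0.36021175 0.3142092  0.1290001 ]
```

View pics/c3.png

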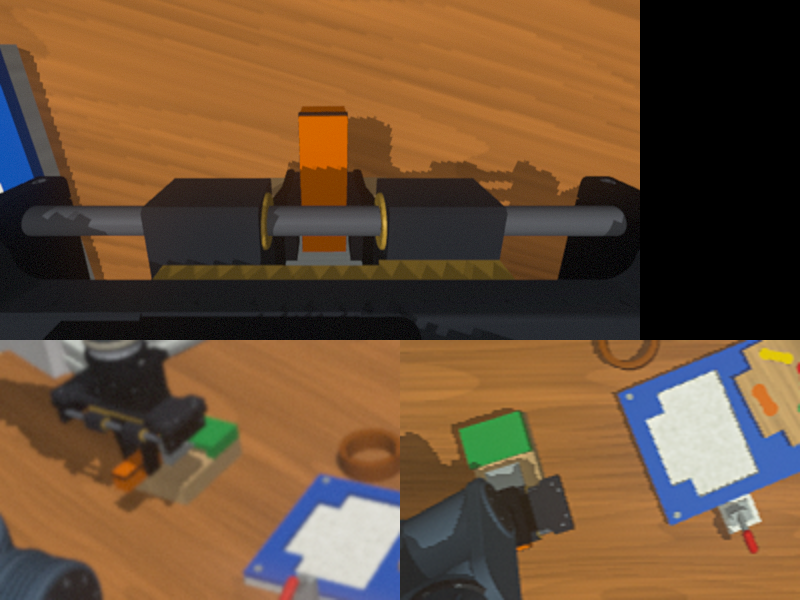

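The scraper is held straight in the wrist view (handle at 300–347 px). The top view shows the blade just before the cover. I'll check its pitch and height with depth.

Run:
```python
from h import *
def pts(c,m):
    v,u=np.nonzero(m&(255*(c["depth"]>0)).astype(np.uint8));z=c["depth"][v,u]
    q=np.c_[u,v,np.ones(len(u))]@np.linalg.inv(c["K"]).T*z[:,None];T=c["camera_from_world"]
    return (q-T[:3,3])@T[:3,:3]
tcp=np.array([.3602,.3142,.129]);a=np.radians(16)
def loc(p):
    d=p-tcp;return np.c_[d[:,0]*np.cos(a)+d[:,1]*np.sin(a),-d[:,0]*np.sin(a)+d[:,1]*np.cos(a),d[:,2]]*1000
c=dict(np.load("w3.npz"))
m=mask(c,(5,180,100),(16,255,255),(296,176,352,308));m=cv2.erode(m,np.ones((3,3)))
p=loc(pts(c,m));ok=abs(p[:,2]-np.median(p[:,2]))<5;p=p[ok];A=np.c_[p[:,:2],np.ones(len(p))]
f=np.linalg.lstsq(A,p[:,2],rcond=None)[0];print("handle top plane",f,p.min(0),p.max(0),len(p))
mm=mask(c,(5,180,100),(16,255,255),(296,172,352,230))
q=cast(c,big(mm),.129+f[2]/1000);print(cv2.minAreaRect((q[:,:2]*1000).astype(np.float32)))
t=dict(np.load("t3.npz"))
m=mask(t,(0,0,100),(180,45,230),(190,246,216,262));r,b=rect(t,m,.065);print("blade",r,loc(np.c_[b/1000,np.full(4,.065)]).round(1).tolist())
r,b=rect(t,mask(t,(50,100,50),(80,255,255),(160,210,230,270)),.051);print("green",r,loc(np.c_[b/1000,np.full(4,.051)]).round(1).tolist())
```

```text
handle top plane [-3.90772191e-03 -3.42795607e-03 -4.89327421e+01] [-44.6668221  -12.49060672 -51.61701016] [ 23.12352183  10.11182544 -46.58125955] 4479
((328.654052734375, 304.3212585449219), (27.137496948242188, 25.67272186279297), 16.052757263183594)
blade ((419.839111328125, 329.19012451171875), (29.7550048828125, 48.166046142578125), 15.785272598266602) [[46.7, 22.1, -64.0], [46.5, -26.1, -64.0], [76.2, -26.2, -64.0], [76.4, 22.0, -64.0]]
green ((474.1283264160156, 346.5611572265625), (59.77815628051758, 91.98347473144531), 15.801198959350586) [[88.7, 45.8, -78.0], [88.4, -46.2, -78.0], [148.2, -46.4, -78.0], [148.5, 45.6, -78.0]]
```

Call:
carry_out(
  rows=[
    [[0,1.5,11,0,0,0],[0,1.5,21,0,0,0],[0,1.5,21,0,0,0],[-8,1.5,21,0,0,0],[-16,1.5,21,0,0,0],[-24,1.5,21,0,0,0],[-32,1.5,21,0,0,0],[-40,1.5,21,0,0,0],[-48,1.5,21,0,0,0],[-53,1.5,21,0,0,0],[-53,1.5,21,0,0,0],[-53,1.5,21,0,0,0]],
  ],
)

```text
time: 6.8
position: [0.4109, 0.3311, 0.1091]
tool_rot: [-0.139, 0.99, -0.0, -0.0]
ft_force: [-0.1, 0.3, -1.3]
grip_width: 0.0218
```

Call:
carry_out(
  rows=[
    [[-2,0,1.5,0,0,0],[-4,0,3,0,0,0],[-6,0,3,0,0,0],[-7,0,3,0,0,0],[-8,0,3,0,0,0],[-8,0,3,0,0,0]],
  ],
)

```text
time: 7.4
position: [0.4191, 0.3336, 0.1063]
tool_rot: [-0.139, 0.99, 0.0, 0.0]
ft_force: [-0.5, 0.2, -0.3]
grip_width: 0.0214
```

Call:
carry_out(
  rows=[
    [[-1,0,0,0,0,0],[-2,0,0.5,0,0,0],[-2,0,0.5,0,0,0]],
  ],
)

```text
time: 7.7
position: [0.4198, 0.3336, 0.1055]
tool_rot: [-0.139, 0.99, -0.0, -0.001]
ft_force: [-2.0, 0.0, -1.1]
grip_width: 0.0217
```

Call:
carry_out(
  rows=[
    [[-1,0,0,0,0,0],[-1.5,0,0,0,0,0],[-1.5,0,0,0,0,0]],
  ],
)

```text
time: 8.0
position: [0.42, 0.3337, 0.1054]
tool_rot: [-0.14, 0.99, -0.001, -0.003]
ft_force: [-5.8, -1.7, 0.7]
grip_width: 0.0219
```

It has met the cover (−6 N). I'll lower it, release and lift.

Call:
carry_out(
  rows=[
    [[1,0,0.5,0,0,0],[1,0,0.5,0,0,0],[1,0,0.5,0,0,0],[1,0,0.5,0,0,0]],
  ],
  fingers=0.45,
)

```text
time: 8.4
position: [0.4222, 0.3345, 0.1055]
tool_rot: [-0.139, 0.99, 0.0, 0.001]
ft_force: [0.3, -0.2, -0.3]
grip_width: 0.0379
```

Call:
carry_out(
  rows=[
    [[0,0,-15,0,0,0],[0,0,-45,0,0,0],[0,0,-90,0,0,0],[20,0,-140,0,0,0],[20,0,-140,0,0,0],[20,0,-140,0,0,0]],
  ],
)

```text
time: 9.0
position: [0.4025, 0.329, 0.2469]
tool_rot: [-0.14, 0.99, 0.001, 0.002]
ft_force: [-0.0, -0.3, -0.5]
grip_width: 0.0391
```

Run:
```python
from h import *
from rig import robot
o=robot.get_obs();print(o["time"],o["position"])
c=robot.camera("wrist");np.savez("w4.npz",**c)
cv2.imwrite("pics/w4.png",c["color"][50:300,150:500][...,::-1])
m=mask(c,(5,180,120),(16,255,255),(200,60,420,260));r,b=rect(c,m,.056);print(r,b.round(1).tolist())
m=mask(c,(50,100,50),(80,255,255));r,b=rect(c,m,.051);print(r,b.round(1).tolist())
print(*[x.round(1) for x in move(o,(.47,-.05,.27),np.radians(201))])
```

```text
9.0 [0.40248229 0.3289818  0.24694033]
((379.94500732421875, 309.32470703125), (165.6770782470703, 200.98052978515625), 16.080368041992188) [[272.5, 382.8999938964844], [328.20001220703125, 189.8000030517578], [487.3999938964844, 235.6999969482422], [431.70001220703125, 428.79998779296875]]
((457.7016296386719, 342.61273193359375), (41.221656799316406, 84.22544860839844), 16.0864315032959) [[426.20001220703125, 377.3999938964844], [449.6000061035156, 296.3999938964844], [489.20001220703125, 307.8999938964844], [465.79998779296875, 388.79998779296875]]
[  39.8 -382.9  -23.5] [ 0.   0.  -0.6]
```

View pics/w4.png

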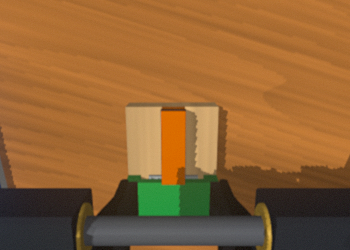

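The scraper is in, centred, with the handle at the cover edge (handle 162–186 px in the crop). Now the panel: hover over it with the tool turned to the nest axis.

Run:
```python
from h import *
from rig import robot
o=robot.get_obs()
print(*[x.round(1) for x in move(o,(.5455,-.087,.28),np.radians(111))])
```

```text
[ -22.9 -439.1  -34.5] [ 0.   0.  10.6]
```

Call:
carry_out(
  rows=[
    [[-2,-20,-30,0,0,0.4],[-23,-439,-34,0,0,10.6],[-23,-439,-34,0,0,10.6],[-23,-439,-34,0,0,10.6],[-23,-439,-34,0,0,10.6],[-23,-439,-34,0,0,10.6],[-23,-439,-34,0,0,10.6],[-23,-439,-34,0,0,10.6],[-23,-439,-34,0,0,10.6],[-23,-439,-34,0,0,10.6],[-23,-439,-34,0,0,10.6],[-23,-439,-34,0,0,10.6],[-23,-439,-34,0,0,10.6],[-23,-439,-34,0,0,10.6],[-23,-439,-34,0,0,10.6]],
  ],
  fingers=0.7,
)

```text
time: 10.55
position: [0.5453, -0.0862, 0.2789]
tool_rot: [0.564, 0.826, -0.0, -0.0]
ft_force: [0.8, 0.6, 0.6]
grip_width: 0.0609
```

Run:
```python
from h import *
from rig import robot
o=robot.get_obs();print(o["time"],o["position"],o["q"].round(2))
c=robot.camera("wrist");np.savez("w5.npz",**c)
cv2.imwrite("pics/w5.png",c["color"][...,::-1])
```

```text
10.55 [ 0.54526303 -0.0861989   0.27891377] [-0.36  0.45  1.63 -0.    1.06 -0.73]
```

View pics/w5.png

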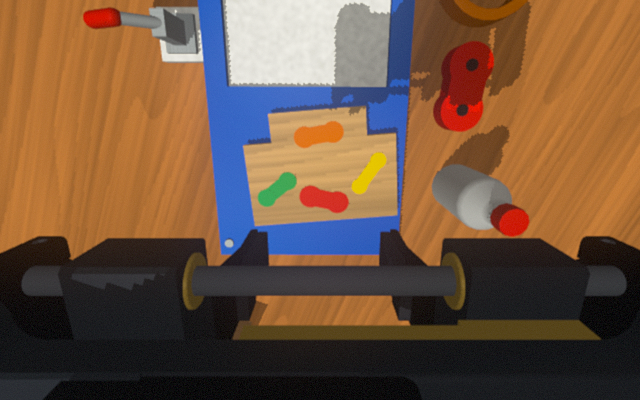

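The view shows the panel's eight corners clearly: rectangle about (243–398, 133–226), tongue (268–367, 106–145). The pocket's near edge is at row ~84.

```bash
cat >> h.py <<'E'
NC=np.array([502.6,-22.8]);NA=np.radians(21.1)
def tonest(p):
    d=np.atleast_2d(p)[:,:2]-NC;return np.c_[d[:,0]*np.cos(NA)+d[:,1]*np.sin(NA),-d[:,0]*np.sin(NA)+d[:,1]*np.cos(NA)]
def fromnest(p):
    p=np.atleast_2d(p).astype(float);return NC+np.c_[p[:,0]*np.cos(NA)-p[:,1]*np.sin(NA),p[:,0]*np.sin(NA)+p[:,1]*np.cos(NA)]
PC=np.array([(-80,-45),(80,-45),(80,45),(50,45),(50,75),(-50,75),(-50,45),(-80,45)],float)
def rigid(A,B):
    a,b=A.mean(0),B.mean(0);H=(A-a).T@(B-b);U,_,V=np.linalg.svd(H)
    D=np.diag([1,np.sign(np.linalg.det(V.T@U.T))]);Q=V.T@D@U.T;return b-Q@a,np.arctan2(Q[1,0],Q[0,0]),np.linalg.norm(A@Q.T+(b-Q@a)-B,axis=1)
def panel(c,box,z=.032):
    "panel pose in nest frame (mm, deg) from the non-blue blob in the image box"
    m=mask(c,(100,120,30),(128,255,255));k=np.zeros_like(m);k[box[1]:box[3],box[0]:box[2]]=255
    h=cv2.cvtColor(np.ascontiguousarray(c["color"]),cv2.COLOR_RGB2HSV)
    w=(h[...,1]<50).astype(np.uint8)*255
    n=cv2.morphologyEx(~m&k&~w,cv2.MORPH_OPEN,np.ones((5,5)))
    t=big(n);q=cv2.approxPolyDP(t,5,True)[:,0]
    P=tonest(cast(c,q,z)*1000)
    return q,P
E
python3 - <<'E'
from h import *
c=dict(np.load("w5.npz"))
q,P=panel(c,(228,98,402,236))
print(np.c_[q,P.round(1)].tolist())
from scipy.spatial import cKDTree
for uv,z in(((228.5,86),.02),((391,83),.02)):print("pocket corner",tonest(cast(c,uv,z)*1000))
guess=np.array([(243,147),(395,133),(398,214),(253,226),(268,114),(363,106),(367,135),(271,145)],float)
G=tonest(cast(c,guess,.032)*1000);print(G.round(1).tolist())
print(rigid(PC[[7,2,1,0,5,4,3,6]],G))
b=mask(c,(100,120,30),(128,255,255))
for v in(60,100,150,200):
    u=np.nonzero(b[v])[0];u=u[(u>190)&(u<425)];print(v,u.min(),u.max(),tonest(cast(c,[(u.min(),v),(u.max(),v)],.02)*1000).round(1).tolist())
E
```

```text
[[395.0, 133.0, 90.6, -27.2], [368.0, 135.0, 62.7, -29.4], [365.0, 105.0, 58.4, 0.5], [269.0, 114.0, -39.1, -8.8], [271.0, 142.0, -38.2, -37.1], [243.0, 149.0, -67.8, -44.5], [255.0, 224.0, -59.7, -128.3], [396.0, 214.0, 97.5, -115.7]]
pocket corner [[-81.66485592  18.69348368]]
pocket corner [[85.79624741 22.38733011]]
[[-67.7, -42.4], [90.6, -27.2], [99.7, -115.7], [-62.1, -130.7], [-40.1, -8.8], [56.4, -0.5], [61.7, -29.4], [-38.3, -40.2]]
(array([ 15.29844814, -79.24327974]), np.float64(0.09227548323884228), array([1.00832301, 0.2813504 , 1.16475873, 2.02569334, 1.36084525,
       1.81780538, 0.85896434, 1.20889744]))
60 204 409 [[-104.5, 43.5], [102.6, 44.4]]
100 207 407 [[-105.2, 4.8], [103.5, 5.7]]
150 212 403 [[-104.6, -47.3], [103.1, -46.3]]
200 217 400 [[-104.0, -104.0], [103.8, -103.0]]
```

Run:
```python
from h import *
from rig import robot
c=dict(np.load("w5.npz"));t=dict(np.load("top0.npz"))
def red(c,box):
    m=mask(c,(0,150,80),(6,255,255),box)|mask(c,(174,150,80),(180,255,255),box);return cv2.moments(big(m),False)
for c_,box in((c,(485,195,535,240)),(t,(322,150,342,168))):
    M=red(c_,box);uv=(M["m10"]/M["m00"],M["m01"]/M["m00"]);print(uv,tonest(cast(c_,uv,.125)*1000))
o=robot.get_obs();p=fromnest((18.1,-109.1))[0]/1000
print([x.round(2) for x in move(o,(*p,.112),NA+np.pi/2+.092)])
```

```text
(509.5297142857143, 219.62819047619047) [[167.54347905 -88.47122975]]
(331.0425531914894, 156.88297872340425) [[169.6036911  -88.23104876]]
[array([-34.55,   0.96, 167.11]), array([-0.  , -0.  , -0.63])]
```

Call:
carry_out(
  rows=[
    [[-34.5,1,45,0,0,-0.63],[-34.5,1,95,0,0,-0.63],[-34.5,1,135,0,0,-0.63],[-34.5,1,160,0,0,-0.63],[-34.5,1,170,0,0,-0.63],[-34.5,1,173,0,0,-0.63],[-34.5,1,175,0,0,-0.63],[-34.5,1,175,0,0,-0.63],[-34.5,1,175,0,0,-0.63]],
  ],
)

```text
time: 11.5
position: [0.5597, -0.1189, 0.1058]
tool_rot: [0.528, 0.849, 0.0, 0.002]
ft_force: [-0.3, 0.4, 0.4]
grip_width: 0.0607
```

Call:
carry_out(
  rows=[
    [[0,0,1,0,0,0],[0,0,2,0,0,0],[0,0,3,0,0,0],[0,0,3,0,0,0]],
  ],
)

```text
time: 11.9
position: [0.5591, -0.1188, 0.1021]
tool_rot: [0.528, 0.849, 0.0, 0.0]
ft_force: [-1.2, 0.8, 5.4]
grip_width: 0.0608
```

Call:
carry_out(
  rows=[
    [[0,0,1,0,0,0],[0,0,2,0,0,0],[0,0,2,0,0,0],[0,0,2,0,0,0]],
  ],
)

```text
time: 12.3
position: [0.5591, -0.1188, 0.1021]
tool_rot: [0.528, 0.849, 0.0, 0.001]
ft_force: [-3.5, 0.9, 18.4]
grip_width: 0.061
```

Contact at 18 N. I'll compute the drag to panel pose (0, −20, 0°).

Run:
```python
from h import *
from rig import robot
o=robot.get_obs();print(tonest(o["position"]*1000))
p=fromnest((0,-50))[0]/1000
print([x.round(2) for x in move(o,(*p,o["position"][2]),NA+np.pi/2)])
```

```text
[[  18.16316623 -109.88136893]]
[array([ 61.28, -12.67,  -0.08]), array([0.01, 0.01, 0.65])]
```

Call:
carry_out(
  rows=[
    [[4,-1,-1,0,0,0.05],[9,-2,-1,0,0,0.1],[15,-3,-1,0,0,0.16],[21,-4.5,-1,0,0,0.22],[27,-5.5,-1,0,0,0.29],[33,-7,-1,0,0,0.35],[39,-8,-1,0,0,0.42],[45,-9.5,-1,0,0,0.48],[51,-10.5,-1,0,0,0.54],[56,-11.5,-1,0,0,0.6],[60,-12.5,-1,0,0,0.65],[61,-12.5,-1,0,0,0.65],[61,-12.5,-1,0,0,0.65]],
  ],
)

```text
time: 13.6
position: [0.523, -0.0707, 0.1022]
tool_rot: [0.565, 0.825, 0.0, 0.003]
ft_force: [1.4, -1.9, 12.4]
grip_width: 0.0608
```

Run:
```python
from h import *
from rig import robot
o=robot.get_obs();print(o["time"],tonest(o["position"]*1000),o["ft_force"])
c=robot.camera("wrist");t=robot.camera("top");np.savez("w6.npz",**c);np.savez("t6.npz",**t)
im=np.zeros((520,640,3),np.uint8);im[:260]=c["color"][:260];b=cv2.resize(t["color"][160:290,230:390],None,fx=2,fy=2,interpolation=cv2.INTER_CUBIC);im[260:,:320]=b
cv2.imwrite("pics/c6.png",im[...,::-1])
```

```text
13.6 [[  1.76633242 -52.05569501]] [ 1.39699194 -1.93011094 12.36748128]
```

View pics/c6.png

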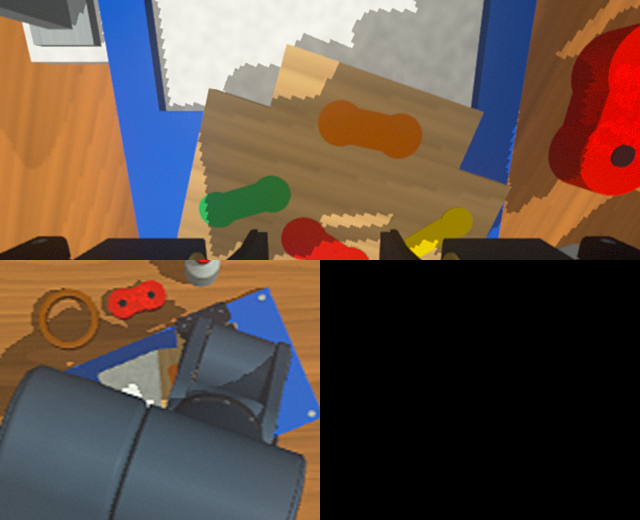

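The drag moved the panel but also turned it clockwise: tongue front edge from (287,45) to (482,112), rectangle's left corner at (208,90). One fingertip must have gripped more than the other. I'll lift, measure, then square it with a two-finger push on its rear edge.

Call:
carry_out(
  rows=[
    [[0,0,-15,0,0,0],[-10,0,-60,0,0,0],[-30,0,-110,0,0,0],[-50,0,-155,0,0,0],[-60,0,-175,0,0,0],[-60,0,-175,0,0,0],[-60,0,-175,0,0,0]],
  ],
  fingers=1,
)

```text
time: 14.4
position: [0.5417, -0.1253, 0.275]
tool_rot: [0.566, 0.824, 0.0, -0.0]
ft_force: [-0.0, 0.3, -0.4]
grip_width: 0.0869
```

```bash
cat >> h.py <<'E'
def panelfit(c,lo=70,up=240):
    "pose from the panel's blob: nest-frame plane z=32, region inside deck"
    z=.032
    poly=proj(c,np.c_[fromnest([(-101,-168),(101,-168),(101,140),(-101,140)])/1000,np.full(4,.02)])
    k=np.zeros(c["depth"].shape,np.uint8);cv2.fillPoly(k,[poly.astype(np.int32)],255);k[up:]=0
    h=cv2.cvtColor(np.ascontiguousarray(c["color"]),cv2.COLOR_RGB2HSV)
    m=k&cv2.inRange(h,np.array((0,70,30)),np.array((95,255,255)))
    m=cv2.morphologyEx(cv2.morphologyEx(m,cv2.MORPH_CLOSE,np.ones((5,5))),cv2.MORPH_OPEN,np.ones((5,5)))
    t=big(m);q=cv2.approxPolyDP(t,5,True)[:,0].astype(float)
    P=tonest(cast(c,q,z)*1000);return q,P
def match(P,x,y,th):
    "refine pose by nearest known corners (ICP on 8 corners)"
    for _ in range(10):
        Q=np.array([[np.cos(th),-np.sin(th)],[np.sin(th),np.cos(th)]]);C=PC@Q.T+(x,y)
        d=np.linalg.norm(C[:,None]-P[None],axis=2);j=d.argmin(1);ok=d[np.arange(8),j]<15
        (x,y),th,e=rigid(PC[ok],P[j[ok]])
    return x,y,th,ok.sum(),e.round(1)
E
python3 - <<'E'
from h import *
from rig import robot
o=robot.get_obs();print(o["time"],o["position"],tonest(o["position"]*1000))
c=robot.camera("wrist");np.savez("w7.npz",**c)
q,P=panelfit(c);print(np.c_[q,P.round(1)].tolist())
for th in(-.3,-.2):print(match(P,15,-20,th))
E
```

```text
14.4 [ 0.54165147 -0.12528798  0.27502685] [[  -0.46213461 -109.67492403]]
[[268.0, 36.0, -53.1, 28.0], [247.0, 126.0, -78.4, -55.4], [392.0, 170.0, 71.8, -100.9], [422.0, 92.0, 96.9, -22.5], [396.0, 78.0, 70.4, -9.5], [405.0, 46.0, 77.2, 19.2], [307.0, 13.0, -15.9, 47.4], [298.0, 43.0, -24.8, 21.9]]
(np.float64(17.63508269717184), np.float64(-9.73969572526591), np.float64(-0.2942029823361718), np.int64(2), array([1.4, 1.4]))
(np.float64(17.155141449318716), np.float64(-27.0927308997953), np.float64(-0.161492026856849), np.int64(5), array([ 9.9, 10.5,  8.7,  3.5,  2.7]))
```

Run:
```python
from h import *
from rig import robot
P=np.array([(-78.4,-55.4),(71.8,-100.9),(96.9,-22.5),(70.4,-9.5),(77.2,19.2),(-15.9,47.4),(-24.8,21.9),(-53.1,28)])
print(rigid(PC,P))
o=robot.get_obs();p=fromnest((5,-120))[0]/1000
print([x.round(2) for x in move(o,(*p,.095),NA+np.pi/2)])
```

```text
(array([  8.99775071, -37.58853343]), np.float64(-0.30520807758600993), array([2.65231788, 3.64822905, 4.25194935, 0.27133326, 2.04302529,
       1.59039328, 1.58722292, 1.53174306]))
[array([-11.56,   6.31, 178.91]), array([-0.02, -0.02, -0.  ])]
```

Call:
carry_out(
  rows=[
    [[-11.5,6,45,0,0,0],[-11.5,6,95,0,0,0],[-11.5,6,140,0,0,0],[-11.5,6,165,0,0,0],[-11.5,6,174,0,0,0],[-11.5,6,178,0,0,0],[-11.5,6,178,0,0,0],[-11.5,6,178,0,0,0]],
  ],
)

```text
time: 15.25
position: [0.5527, -0.1342, 0.0984]
tool_rot: [0.566, 0.825, 0.0, 0.001]
ft_force: [0.5, -0.5, -0.6]
grip_width: 0.0868
```

Call:
carry_out(
  rows=[
    [[0,0,4,0,0,0],[3,0,4,0,0,0],[8,0,4,0,0,0],[13,0,4,0,0,0],[17,0,4,0,0,0],[20,0,4,0,0,0],[23,0,4,0,0,0],[26,0,4,0,0,0],[29,0,4,0,0,0],[32,0,4,0,0,0],[35,0,4,0,0,0],[38,0,4,0,0,0],[41,0,4,0,0,0],[43,0,4,0,0,0],[45,0,4,0,0,0],[45,0,4,0,0,0]],
  ],
)

```text
time: 16.85
position: [0.5355, -0.0918, 0.0932]
tool_rot: [0.566, 0.825, -0.0, -0.0]
ft_force: [-0.2, -0.2, 0.2]
grip_width: 0.0873
```

Run:
```python
from h import *
from rig import robot
o=robot.get_obs();print(o["time"],o["position"],tonest(o["position"]*1000))
c=robot.camera("wrist");np.savez("w8.npz",**c)
cv2.imwrite("pics/w8.png",c["color"][:270][...,::-1])
q,P=panelfit(c);print(np.c_[q,P.round(1)].tolist())
```

```text
16.85 [ 0.53554852 -0.09178323  0.0932472 ] [[  5.90569732 -76.2195157 ]]
[[144.0, 21.0, -71.1, 32.7], [159.0, 216.0, -77.0, -55.6], [471.0, 236.0, 81.4, -66.4], [509.0, 49.0, 87.0, 21.7], [445.0, 43.0, 58.7, 24.1], [449.0, 0.0, 58.7, 40.7], [214.0, 0.0, -40.4, 40.7], [213.0, 25.0, -41.7, 31.2]]
```

View pics/w8.png

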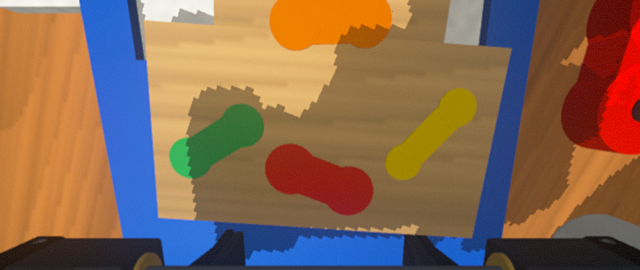

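Nearly square now: panel front edge from (144,21) to (509,49), centre about (5, −17), yaw −0.07. I'll push on until both fingers bear.

Call:
carry_out(
  rows=[
    [[3,0,0,0,0,0],[6,0,0,0,0,0],[8,0,0,0,0,0],[10,0,0,0,0,0],[12,0,0,0,0,0],[12,0,0,0,0,0]],
  ],
)

```text
time: 17.5
position: [0.5312, -0.0805, 0.0932]
tool_rot: [0.566, 0.825, -0.0, -0.0]
ft_force: [-0.5, 0.2, 0.1]
grip_width: 0.0867
```

```bash
cat >> h.py <<'E'
def p5(P):
    "pose from front rect corners etc: ICP from rough start"
    return [match(P,*s) for s in ((0,-10,0),(5,-5,-.04),(3,0,0),(0,15,0),(0,30,0))]
E
python3 - <<'E'
from h import *
from rig import robot
o=robot.get_obs();print(o["time"],o["position"],tonest(o["position"]*1000))
c=robot.camera("wrist");np.savez("w9.npz",**c)
q,P=panelfit(c);print(np.c_[q,P.round(1)].tolist())
E
```

```text
17.5 [ 0.53119951 -0.08054858  0.09320704] [[  5.89270538 -64.17247247]]
[[135.0, 43.0, -76.4, 36.1], [164.0, 234.0, -75.8, -53.3], [473.0, 234.0, 82.3, -53.2], [499.0, 44.0, 82.3, 35.8], [433.0, 43.0, 53.5, 36.2], [435.0, 0.0, 52.8, 52.7], [200.0, 0.0, -46.3, 52.7], [202.0, 43.0, -47.2, 36.1]]
```

Square now (yaw ≈ 0), at x +3, y −9. I'll push forward with a slight sideways component and check against the nest edges.

Call:
carry_out(
  rows=[
    [[2,-0.5,0,0,0,0],[4,-1,0,0,0,0],[6,-1.5,0,0,0,0],[8,-2,0,0,0,0],[10,-2.5,0,0,0,0],[12,-3,0,0,0,0],[12,-3,0,0,0,0]],
  ],
)

```text
time: 18.25
position: [0.524, -0.0704, 0.0932]
tool_rot: [0.566, 0.825, -0.0, -0.0]
ft_force: [-0.1, 0.3, 0.5]
grip_width: 0.087
```

Run:
```python
from h import *
from rig import robot
o=robot.get_obs();print(o["time"],o["position"],tonest(o["position"]*1000))
c=robot.camera("wrist");np.savez("w10.npz",**c)
cv2.imwrite("pics/w10.png",c["color"][:270][...,::-1])
q,P=panelfit(c);print(np.c_[q,P.round(1)].tolist())
b=mask(c,(100,120,30),(128,255,255))
for v in(20,60,100,150,200):
    u=np.nonzero(b[v])[0];u=u[(u>40)&(u<580)];print(v,u.min(),u.max(),tonest(cast(c,[(u.min(),v),(u.max()+1,v)],.02)*1000).round(1).tolist())
```

```text
18.25 [ 0.52395873 -0.07043454  0.09321432] [[  2.77842252 -52.12989102]]
[[136.0, 44.0, -79.1, 47.8], [164.0, 234.0, -78.9, -41.2], [474.0, 233.0, 79.6, -40.6], [499.0, 44.0, 79.2, 47.8], [433.0, 43.0, 50.4, 48.2], [435.0, 0.0, 49.6, 64.8], [200.0, 0.0, -49.4, 64.8], [202.0, 43.0, -50.3, 48.2]]
20 90 542 [[-105.2, 60.0], [103.9, 60.0]]
60 97 535 [[-105.2, 42.8], [103.8, 42.9]]
100 104 529 [[-105.3, 24.6], [104.1, 24.7]]
150 113 520 [[-105.2, 0.1], [103.8, 0.1]]
200 122 512 [[-105.2, -26.6], [104.0, -26.5]]
```

View pics/w10.png

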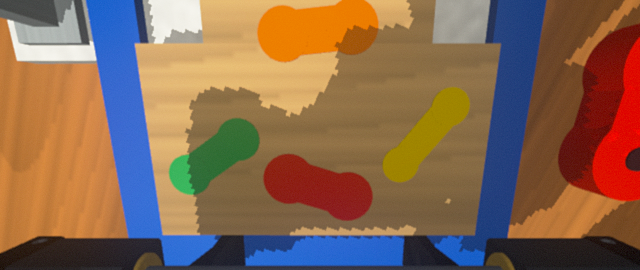

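The panel follows the tool: it's at (0, 3) and square, and the nest midline reads −0.65. I'll push on toward the recess with −0.7 lateral.

Call:
carry_out(
  rows=[
    [[3,-0.2,0,0,0,0],[6,-0.4,0,0,0,0],[9,-0.6,0,0,0,0],[12,-0.7,0,0,0,0],[15,-0.7,0,0,0,0],[18,-0.7,0,0,0,0],[21,-0.7,0,0,0,0],[24,-0.7,0,0,0,0],[27,-0.7,0,0,0,0],[30,-0.7,0,0,0,0],[30,-0.7,0,0,0,0]],
  ],
)

```text
time: 19.4
position: [0.5125, -0.0426, 0.0932]
tool_rot: [0.566, 0.825, -0.0, -0.0]
ft_force: [0.7, 0.1, -0.8]
grip_width: 0.0871
```

Run:
```python
from h import *
from rig import robot
o=robot.get_obs();print(o["time"],o["position"],tonest(o["position"]*1000))
c=robot.camera("wrist");np.savez("w11.npz",**c)
q,P=panelfit(c);print(np.c_[q,P.round(1)].tolist())
T=c["camera_from_world"]
for uv in ((150,60),(320,60),(480,60),(180,225),(320,225),(460,225),(210,10),(425,10)):
    d=c["depth"][uv[1],uv[0]];p=(np.linalg.inv(c["K"])@[uv[0],uv[1],1]*d-T[:3,3])@T[:3,:3];print(uv,tonest(p*1000)[0].round(1),round(p[2]*1000,1))
```

```text
19.4 [ 0.51251043 -0.0425503   0.09321284] [[  2.1359295  -21.99383281]]
[[142.0, 44.0, -77.2, 77.9], [161.0, 234.0, -81.1, -11.1], [476.0, 234.0, 80.0, -11.0], [493.0, 44.0, 75.9, 78.0], [429.0, 44.0, 48.0, 77.9], [430.0, 0.0, 46.9, 94.9], [205.0, 0.0, -48.0, 94.9], [206.0, 44.0, -49.3, 77.9]]
(150, 60) [-77.  72.] 27.3
(320, 60) [ 0.4 72.1] 27.1
(480, 60) [72.6 71.9] 28.6
(180, 225) [-69.8  -5.4] 34.0
(320, 225) [ 0.3 -5.4] 34.1
(460, 225) [70.6 -5.6] 33.5
(210, 10) [-48.4  92.9] 25.3
(425, 10) [46.8 92.8] 25.8
```

Tilting down centrally, as expected. Continue.

Call:
carry_out(
  rows=[
    [[2,0,0,0,0,0],[4,0,0,0,0,0],[6,0,0,0,0,0],[8,0,0,0,0,0],[10,0,0,0,0,0],[12,0,0,0,0,0],[14,0,0,0,0,0],[16,0,0,0,0,0],[18,0,0,0,0,0],[20,0,0,0,0,0],[22,0,0,0,0,0],[24,0,0,0,0,0],[26,0,0,0,0,0],[26,0,0,0,0,0]],
  ],
)

```text
time: 20.85
position: [0.5033, -0.0185, 0.0932]
tool_rot: [0.566, 0.825, -0.0, -0.0]
ft_force: [-1.0, -0.1, 0.4]
grip_width: 0.0871
```

Call:
carry_out(
  rows=[
    [[1.5,0,0,0,0,0],[3,0,0,0,0,0],[4.5,0,0,0,0,0],[6,0,0,0,0,0],[7,0,0,0,0,0],[7.5,0,0,0,0,0],[7.5,0,0,0,0,0]],
  ],
)

```text
time: 21.55
position: [0.5008, -0.0117, 0.0933]
tool_rot: [0.566, 0.825, -0.0, -0.0]
ft_force: [1.1, -0.4, 0.4]
grip_width: 0.0872
```

```bash
cat >> h.py <<'E'
def heights(c,uvs):
    T=c["camera_from_world"];out=[]
    for uv in uvs:
        d=c["depth"][uv[1],uv[0]];p=(np.linalg.inv(c["K"])@[uv[0],uv[1],1]*d-T[:3,3])@T[:3,:3];out.append((*uv,*tonest(p*1000)[0].round(1),round(p[2]*1000,1)))
    return out
E
python3 - <<'E'
from h import *
from rig import robot
o=robot.get_obs();print(o["time"],o["position"],tonest(o["position"]*1000))
c=robot.camera("wrist");np.savez("w12.npz",**c)
q,P=panelfit(c);print(np.c_[q,P.round(1)].tolist())
for r in heights(c,((150,60),(320,60),(480,60),(180,225),(320,225),(460,225))):print(*r)
E
```

```text
21.55 [ 0.50082654 -0.01172453  0.09325283] [[ 2.33257278 10.97133562]]
[[145.0, 47.0, -75.7, 109.7], [170.0, 229.0, -75.9, 24.6], [467.0, 228.0, 75.3, 25.1], [490.0, 47.0, 75.0, 109.7], [427.0, 47.0, 47.5, 109.7], [429.0, 0.0, 46.7, 127.9], [205.0, 0.0, -47.7, 127.8], [208.0, 47.0, -48.2, 109.7]]
150 60 -79.1 105.6 22.4
320 60 0.6 105.4 24.1
480 60 75.0 105.4 24.0
180 225 -75.0 23.2 22.6
320 225 0.4 23.4 23.2
460 225 75.3 23.6 23.6
```

The panel dropped flat (top ≈ 24 mm all over). I'll back off, lift and check.

Call:
carry_out(
  rows=[
    [[-5,0,0,0,0,0],[-15,0,0,0,0,0],[-20,0,-20,0,0,0],[-25,0,-60,0,0,0],[-25,0,-110,0,0,0],[-25,0,-155,0,0,0],[-25,0,-190,0,0,0],[-25,0,-190,0,0,0],[-25,0,-190,0,0,0]],
  ],
)

```text
time: 22.5
position: [0.5101, -0.0357, 0.2841]
tool_rot: [0.566, 0.824, 0.0, 0.001]
ft_force: [-0.7, 0.5, -1.4]
grip_width: 0.0873
```

Run:
```python
from h import *
from rig import robot
o=robot.get_obs();print(o["time"],o["position"],tonest(o["position"]*1000))
c=robot.camera("wrist");np.savez("w13.npz",**c)
h=cv2.cvtColor(np.ascontiguousarray(c["color"]),cv2.COLOR_RGB2HSV)
cv2.imwrite("pics/w13.png",cv2.resize(c["color"][:260,150:500],None,fx=2,fy=2)[...,::-1])
q,_=panelfit(c);P=tonest(cast(c,q,.024)*1000);print(np.c_[q,P.round(1)].tolist());print(match(P,0,67,0))
b=mask(c,(100,120,30),(128,255,255))
for v in(60,120,200):
    u=np.nonzero(b[v])[0];u=u[(u>170)&(u<450)];print(v,u.min(),u.max(),tonest(cast(c,[(u.min(),v),(u.max()+1,v)],.02)*1000).round(1).tolist())
```

```text
22.5 [ 0.51012784 -0.03573931  0.28405939] [[  2.36501637 -14.78177664]]
[[241.0, 52.0, -80.2, 110.8], [247.0, 141.0, -80.0, 22.1], [393.0, 141.0, 78.1, 22.0], [398.0, 52.0, 77.9, 110.8], [369.0, 51.0, 48.6, 111.7], [369.0, 20.0, 47.5, 139.8], [269.0, 20.0, -50.7, 139.8], [270.0, 51.0, -51.0, 111.8]]
(np.float64(-1.1965647026196236), np.float64(66.09576126497383), np.float64(0.0010203541929266803), np.int64(8), array([1.6, 1.1, 1. , 0.6, 1.8, 1.4, 0.8, 1.1]))
60 218 420 [[-105.2, 103.9], [102.8, 103.8]]
120 223 416 [[-105.3, 44.1], [103.4, 44.0]]
200 230 410 [[-104.9, -45.6], [103.6, -45.8]]
```

View pics/w13.png

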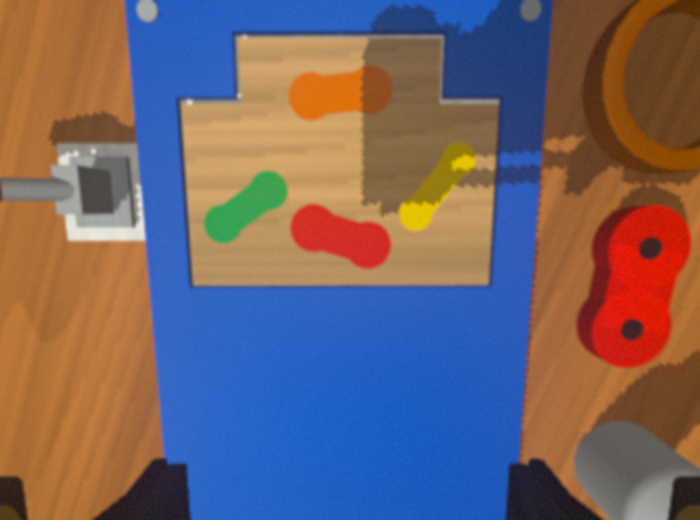

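The panel is seated: even gaps, offset about (−0.4, −1.9) mm from the seat, yaw 0.001. One last numeric check on the scraper and bystanders in the top view, then I'll hand in.

Run:
```python
from h import *
from rig import robot
t0=dict(np.load("top0.npz"));t=robot.camera("top")
m=mask(t,(5,180,100),(16,255,255),(185,240,225,285));m&=~mask(t,(0,0,0),(180,205,255))
try:
    r,b=rect(t,m,.056);print("handle",r)
except Exception as e:print(e)
g,_=rect(t,mask(t,(50,100,50),(80,255,255),(160,210,230,270)),.051);print("green",g)
a=np.radians(16);u=np.array([np.cos(a),np.sin(a)]);n=np.array([-u[1],u[0]])
d=b-np.array([444.4,338.8]);print("corners in mouth frame",np.c_[d@u,d@n].round(1).tolist())
for nm,bx in(("tape",(240,170,285,210)),("hold",(278,165,317,195)),("glue",(318,148,345,175))):
    s=np.s_[bx[1]:bx[3],bx[0]:bx[2]];print(nm,"mean pixel change",np.abs(t["color"][s].astype(int)-t0["color"][s]).mean().round(1))
o=robot.get_obs();print(o["time"],o["ft_force"]);robot.hand_in()
```

```text
handle ((411.4015808105469, 328.8448181152344), (68.00099182128906, 23.491331100463867), 14.226666450500488)
green ((474.23394775390625, 346.053955078125), (59.280521392822266, 90.2972183227539), 15.801523208618164)
corners in mouth frame [[-68.1, 12.3], [-68.8, -11.2], [-0.8, -13.3], [-0.1, 10.2]]
tape mean pixel change 17.8
hold mean pixel change 13.6
glue mean pixel change 10.6
22.6 [ 0.03517052 -0.53071646  0.12372179]
the job is handed in; nothing more can be done
```

The scraper is in the rack slot and the panel is seated in the pocket. I handed the job in at about 22.6 s of the 72 s allowed.

- **Scraper:** I gripped it by the handle and slid it blade first into the slot until it met the cover (about 6 N). The last top view puts the handle front within about 1 mm of the cover and 0.5 to 1.5 mm off mid-slot. It is about 0.03 rad off straight.
- **Panel:** My first try, dragging it with both fingertips pressed on top, turned it to about −0.3 rad. I squared it by pushing its rear edge with both fingers, then pushed it along the deck until it dropped in. It was never lifted. It lies about (−0.4, −1.9) mm from the seat at yaw 0.001 rad. Depth readings put its top at 22.4 to 24.1 mm, where a seated panel should read 24.
- **Glue bottle, tape roll and red hold:** I never moved near enough to touch them. My last check on them was inconclusive. It compared pixels with the first picture and showed changes of 11 to 18 grey levels. The arm or its shadow over that area could explain this, but I did not re-measure where they stand.
- **At hand-in:** the gripper was clear and high above the nest, and the wrist force read about zero.

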